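# Open the latched braai grid and hold it wide

### The job

Open the hinged braai grid for loading: lift the cover flap at its front, swing it right over and lower it gently onto its stop, then squeeze the round-peg catch fully in and after it the flat-paddle catch fully in. Then lift the top grid past the click of its detent, to wide open (some 65 degrees or more), and finish while still holding it there with the gripper; let nothing else carry it. Leave the catches squeezed, the cover lying back, and everything else on the shelf where it stands.

Things in the scene. Friction and masses are not known exactly. Their poses are not given: they have to be found in the camera images.
- stand: fixed dark steel stand of the braai grid, base plate 275 x 340 x 12 mm, yaw varies. Frame ('stand' directions below): origin on the shelf under the front handle row, x away from the robot to the grid's hinge, y left, z up; plate spans x -35 to 240 mm. Bottom grid wires fixed at z 26 mm; side cheeks 97 mm high at y +-166, x 128 to 228 mm
- cover (a joint): cover flap, rad: 0 shut (flat over both catches and the top grid's handle), grows as its front edge goes up and over, away from the robot; stop at 2.9 (lying back over the top grid, on which it is hinged). Falls when let go: shut before upright, onto the stop after it; 120 g; a fall from more than a few degrees slams it
- cover_tab (a point): pinch point on the cover's wooden tab (20 mm wide along stand y, 10 thick, 37 long) jutting from the middle of the front edge of the 60 x 230 x 3 mm aluminium flap; 83 mm from its hinge line, 23 mm out from the flap's edge, 14 mm from the tab's end. Pinched across its width, the tab turns between the pads, so the tool can stay pointing down
- cover_hinge (a point): middle of the cover's hinge line (parallel to stand y), at stand x 35, z 80 mm while the top grid is down
- peg_catch (a joint): sliding half of the round-peg catch, m: 0 out (latched), 0.012 fully squeezed in (its limit); starts at 0 to 0.002. Slides along stand -y towards its fixed post against about 3 N friction and stays where it is left. Both catches past about 0.006 free the grid
- peg_catch_mid (a point): round-peg catch (two upright steel pegs, 11 mm diameter), left or right of the handle (stand y +-85, x -8 mm), squeezed first. Point midway between the pegs at joint 0, 13 mm below their tops (tops at z 66). Fixed peg 13 mm to stand -y, sliding peg 13 mm to +y: 37 mm over both, 25 squeezed, then centred 6 mm to -y of the point. 25 mm free beside it for fingers, down to z 30
- paddle_catch (a joint): sliding half of the flat-paddle catch: values and behaviour as peg_catch
- paddle_catch_mid (a point): flat-paddle catch (two upright flat steel bars, 18 mm along stand x by 10 mm along y), on the other side of the handle; same layout and heights as the peg catch: 36 mm over both as built, 24 mm squeezed, centred 6 mm to -y of the point. Squeeze this one second
- topgrid (a joint): top grid (steel wire frame 163 x 266 mm, hinged at its far edge; 0.4 to 0.75 kg with handle and cover), rad: 0 shut, grows as its front edge goes up; stop at 1.4. Click detent between about 0.5 and 0.8. Let go, it falls shut: it has to be held, about 3 to 9 N at the handle, up to 12 N through the detent
- topgrid_grip (a point): pinch point on the top grid's wooden handle (22 mm wide along stand y, 14 thick) that juts from the middle of its front edge to the robot, under the shut cover; 200 mm from the hinge line, 20 mm from the handle's end, 35 mm out from the front bar, z 45 mm when shut. Pinched across its width, the handle turns between the pads, so the tool can stay pointing down
- topgrid_hinge (a point): middle of the top grid's hinge line (parallel to stand y), at stand x 200, z 45 mm
- jug: yellow ceramic sauce jug, 105 mm high, 88 mm wide, handle to its +y, bystander left of the stand; origin under its centre
- brush: silicone-tipped basting brush lying in front of the stand, 237 mm long, 34 mm wide, 14 mm high; bystander; origin on the shelf under it, bristle end to its +x
- foil_tray: open aluminium tray 140 x 200 x 40 mm, bystander on the right; origin under its centre
- shaker: glass jar with steel cap, 48 mm wide, 85 mm high, bystander in front of the stand at the left; origin under its centre
- mill: dark wooden pepper mill, 56 mm wide, 130 mm high, bystander right of the stand, beside its hinge; origin under its centre

How it is judged (in metres and radians):
On the way, in this order (a step that is already met when the one before it is completed fails the run):
1. the cover flap lies back on its stop (value of joint cover above 2.75 rad), for 0.2 s.
2. the round-peg catch is squeezed in (value of joint peg_catch above 0.009 m), for 0.1 s.
3. the flat-paddle catch is squeezed in (value of joint paddle_catch above 0.009 m), for 0.1 s.
4. the top grid is past its detent (value of joint topgrid above 0.85 rad), for 0.1 s.
At the end, for the whole second after the job is handed in: the fingers hold the top grid still (contact over 1 N, under 0.1 rad/s) at more than 1.05 rad, no bystander touching it, the cover back at more than 2.7 rad and both catches squeezed in more than 9 mm (value of joint topgrid above 1.05 rad and contact force between the fingers and topgrid above 1 N and velocity of joint topgrid between -0.1 and 0.1 rad/s and value of joint cover above 2.7 rad and value of joint each of peg_catch, paddle_catch above 0.009 m and contact force between each of jug, brush, foil_tray, shaker, mill and topgrid below 0.3 N); the arm keeps its last pose, push and grip.
It fails at once if the cover is slammed onto its stop (faster than 5.5 rad/s, as if let fall) (value of joint cover above 2.6 rad and velocity of joint cover above 5.5 rad/s).
It fails at once if the flat-paddle catch is squeezed before the round-peg catch (value of joint paddle_catch above 0.006 m and value of joint peg_catch below 0.009 m).
It fails at once if a bystander is disturbed (moved 30 mm or more) (distance of any of jug, brush, foil_tray, shaker, mill from where it was at the start of the episode above 0.03 m).
It also fails if it takes over 72 s, if anything falls off the work surface, if the arm or the gripper's body presses on something with over 40 N, if the wrist force passes 120 N, or if a joint passes its speed limit or range.

### The arm

A 6-joint arm with a two-finger parallel gripper is mounted at the origin on the work surface. World frame = base frame: x ahead of the robot, y to its left, z up, the work surface at z = 0. Lengths are in m, angles in degrees, forces in N, time in s.
With the tool pointing down it reaches from about 0.3 to 0.75 m from the base axis. Payload 8.5 kg.
Tool frame: the origin (TCP) lies at the very end of the fingers, on their centre line; the grasp point (between the pads) lies 19 mm behind it (env.hold_point_z is the distance from the TCP to the grasp point, in m); z points along the fingers, y is the line along which they close (so a half turn about z gives the same grasp; the last joint's range is limited). The gripper opens to 85 mm and grips with 20 to 120 N. Pads are 22 mm wide; open, the fingers measure 114 mm over their backs; the gripper's body (76 mm by 85 mm) begins 54 mm behind the grasp point. The pads swing forward as they close: fully open they stand 13 mm farther back than shut.
Start: joints at [56.362, 21.807, 74.336, -0, 83.858, -12.336], TCP at [0.2, 0.512, 0.231] pointing down, gripper open.
Joint ranges: [-178.18, 178.18], [-50.72, 133.34], [12.68, 142.11], [-81.47, 261.47], [9.98, 163.14], [-165.26, 165.26]. Speed limits (degrees/s): [136.94, 136.94, 180, 180, 180, 180].

### API

Orientations are given as a 3x3 rotation matrix whose columns are the frame's x, y, z axes.
In Python, from rig import env, optics gives the robot as it stands.
- The arm moves only by the shell command python3 -m jog 'ROWS' [OPENING] [FORCE]. ROWS is JSON, a list of rows, each an object with "linear": the shift along the tool's x, y, z in units of 40 mm (1.0 is 40 mm), a list of three; "roll": the turn about the tool's z in units of 5 degrees (1.0 is 5 degrees). A call has 1 to 12 rows; each row shifts and turns the commanded pose from where the row before left it, along the tool's axes as they then stand; what a row does not reach is not made up. A row lasts 1/12 s, in which the tool goes at most 41.7 mm and 7.16 degrees, less where a joint would pass 70% of its speed; a pose out of reach is approached as far as the arm can. A call is refused whole if a number of a shift passes 1 or a number of a turn 1, either way. A call with a gripper value outside its range is refused whole. OPENING is the opening, from -1 (shut) to 1 (fully open), set as the call begins (- or left out, the last holds). The fingers move at their own pace and stop on an object; FORCE is the grip in N (left out, the last holds). Time passes only in rows, so rows that do not move let the fingers close. It gives the time, the measured TCP pose, the force, the opening and the grip force at its end, in the units of the state.
- env.observe(): the state, without advancing time (a new reading comes with each control period).
- optics.get_image(name): name is "side" or "top" or "wrist"; returns the picture (420x560x3 uint8, red, green, blue); there is no depth.
- optics.calibration(name): a dict with "fov_y" (degrees; the focal length in pixels is half the picture's height over the tangent of half this angle, whatever the lens; pixels are square), "cx", "cy" (the principal point, pixels), "D" ([k1, k2, p1, p2, k3] as OpenCV has them; the pictures are not rectified), "T" (4x4, takes a point from camera to world coordinates). Camera axes: x right, y down, z forward; pixel columns grow to the right and rows downward; lengths in m; the calibration is good to about 2 mm. A picture is of the moment at which its call begins: read the wrist's pose just before it. calibration takes no time and is no camera call; for the wrist camera it gives the pose at the moment of the call.
- env.close_job(): hands the job in; it is judged then, once.
The state is a dict: "time_s": time; "q": joint angles; "qvel": joint speeds; "joint_efforts": joint torques, N m; "position": TCP position; "tool_rot": TCP orientation; "ft_force": force on the tool from outside, world axes, zero at the start; "wrist_torque": the same for the moment, N m; "grip_width": finger opening in m; "gripper_force": force on a finger pad.
Only numpy, scipy, OpenCV 4.12 (cv2) and the standard library are available. Lean on these libraries where they do the work, as an engineer would, in place of code of your own. Each camera call takes 0.05 s, during which the arm holds its last target. There are 200 camera calls.

## Working session

There is one attempt and no reset: what is moved stays moved. The work goes in short steps, Python scripts to look and compute and a shell command to move; the robot and the scene stay as the last step left them, time stands still between calls to the robot, and variables do not carry over. Pictures are saved under pics/ and viewed, at most 10 in all, crops included, and the job is handed in when it is done.

```bash
mkdir -p pics; ls
python3 - <<'E'
from rig import env, optics
import cv2
for n in("top","side"):
    cv2.imwrite(f"pics/{n}0.png",optics.get_image(n)[:,:,::-1])
    c=optics.calibration(n);print(n,c)
s=env.observe();print(s['time_s'],s['position'],s['tool_rot'],s['grip_width'],env.hold_point_z)
E
```

```text
pics
top {'fov_y': 45.66790403433982, 'cx': 267.3419374641461, 'cy': 207.68003221411593, 'D': array([-0.07224332,  0.        ,  0.        ,  0.        ,  0.        ]), 'T': array([[ 0.02663369, -0.99080721,  0.13263379,  0.40122585],
       [-0.99939463, -0.0293625 , -0.01866046,  0.04127366],
       [ 0.02238338, -0.13205651, -0.99098944,  1.31025635],
       [ 0.        ,  0.        ,  0.        ,  1.        ]])}
side {'fov_y': 47.64502762331361, 'cx': 274.94435611273076, 'cy': 205.57265916463462, 'D': array([-0.06143912,  0.        ,  0.        ,  0.        ,  0.        ]), 'T': array([[ 0.7124665 , -0.3904983 ,  0.58301163, -0.06819185],
       [-0.70135665, -0.42250778,  0.57409583, -0.58256182],
       [ 0.02214351, -0.81792314, -0.57490122,  0.69653995],
       [ 0.        ,  0.        ,  0.        ,  1.        ]])}
0.1 [0.19968501 0.51220027 0.23079661] [[-9.31662848e-01  3.63323292e-01 -7.22754438e-04]
 [ 3.63323894e-01  9.31662299e-01 -1.05307101e-03]
 [ 2.90757835e-04 -1.24370109e-03 -9.99999184e-01]] 0.08536467785513027 0.0187
```

View pics/top0.png

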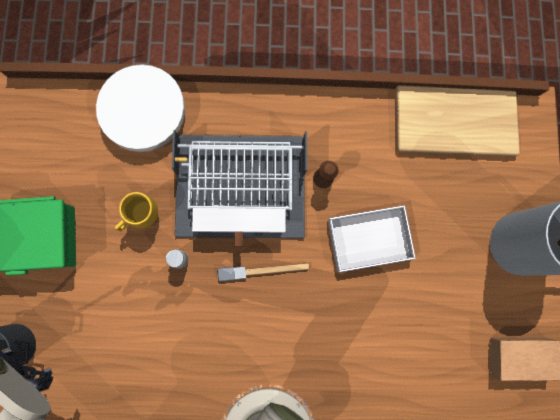

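View pics/side0.png

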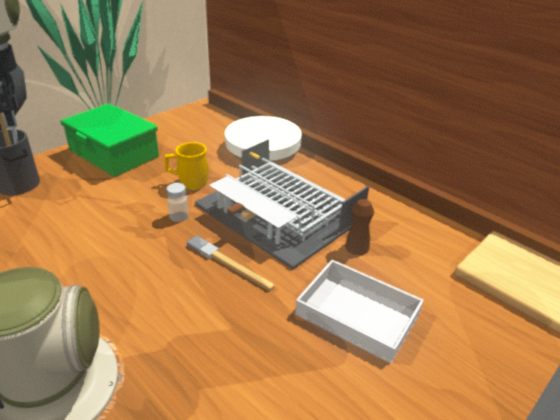

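The top view shows the stand's plate at about (175–305, 135–240), with the cover tab at (239, 239). The side view shows the catches below the cover near (215–275, 200–235). I'll enlarge both to read corners and tell the catches apart.

Run:
```python
import cv2,numpy as np
a=cv2.imread("pics/top0.png")[120:295,110:350];b=cv2.imread("pics/side0.png")[140:270,190:385]
a=cv2.resize(a,None,fx=3.2,fy=3.2,interpolation=2);cv2.imwrite("pics/topc.png",a)
b=cv2.resize(b,None,fx=4,fy=4,interpolation=2);cv2.imwrite("pics/sidec.png",b);print(a.shape,b.shape)
```

```text
(560, 768, 3) (520, 780, 3)
```

View pics/topc.png

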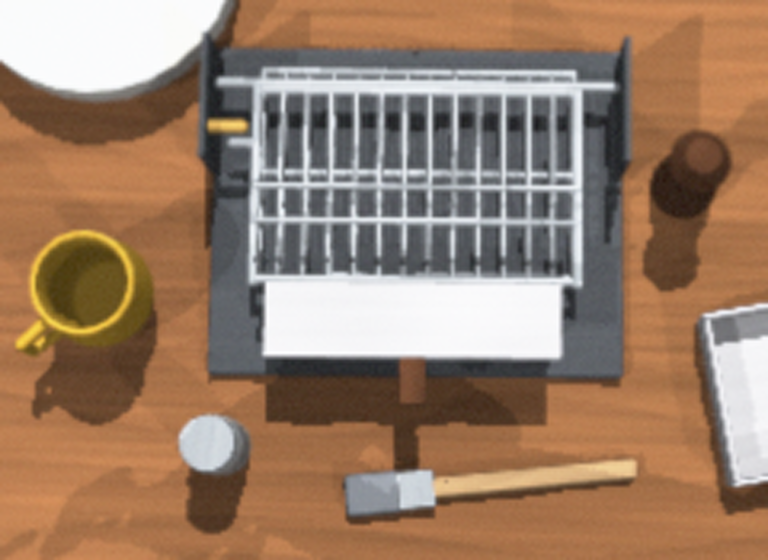

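View pics/sidec.png

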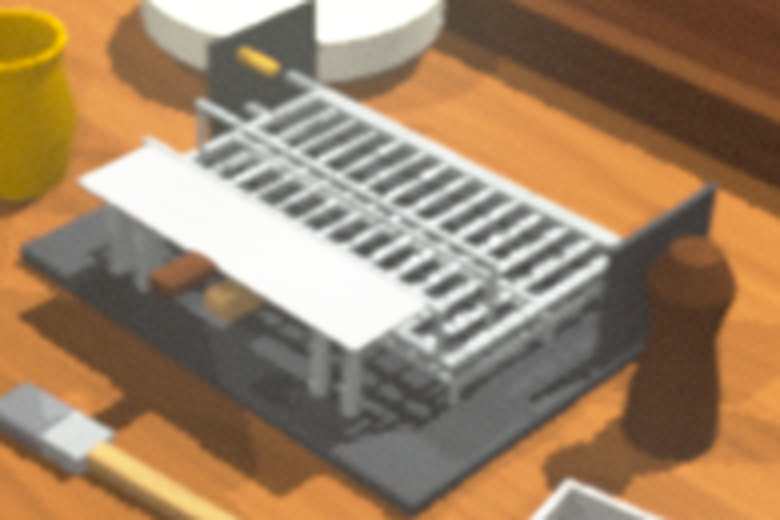

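The top crop shows:
- Plate front corners at crop (210,377) and (622,380).
- Cover corners at (265,281), (562,285), (264,357) and (560,357).
- Tab tip at (412,403).

The side crop shows the plate's front right corner at (415,510) and the cover's front corners at (80,182) and (352,348). The nearer catch, on the right, has bars or pegs at (318,370) and (352,385), and the other is at (118–140, 240). I'll fit the stand pose from these.

```bash
cat > h.py <<'E'
import numpy as np,cv2
from rig import env,optics
from scipy.spatial.transform import Rotation as R
def proj(n,P):
    c=optics.calibration(n);f=210/np.tan(np.radians(c['fov_y']/2))
    K=np.array([[f,0,c['cx']],[0,f,c['cy']],[0,0,1]]);W=np.linalg.inv(c['T'])
    return cv2.projectPoints(np.asarray(P,float).reshape(-1,3),cv2.Rodrigues(W[:3,:3])[0],W[:3,3],K,np.array(c['D']))[0][:,0]
def w(p,S):
    c,s=np.cos(S[2]),np.sin(S[2]);p=np.asarray(p,float).reshape(-1,3)/1000
    return np.c_[S[0]+c*p[:,0]-s*p[:,1],S[1]+s*p[:,0]+c*p[:,1],p[:,2]]
E
python3 - <<'E'
from h import *
from scipy.optimize import least_squares
T=[((-35,170,12),(210,377)),((-35,-170,12),(622,380)),((35,115,81),(265,281)),((35,-115,81),(562,285)),((-25,115,80),(264,357)),((-25,-115,80),(560,357)),((-62,0,80),(412,403))]
Sd=[((-35,-170,12),(415,510)),((-25,115,80),(80,182)),((-25,-115,80),(352,348))]
t=np.array([a[1] for a in T])/3.2+[110,120]-.35; s=np.array([a[1] for a in Sd])/4+[190,140]-.4
f=lambda S:np.r_[proj("top",w([a[0] for a in T],S))-t,proj("side",w([a[0] for a in Sd],S))-s].ravel()
r=least_squares(f,[.4,.05,0],x_scale=[.1,.1,.1],loss='soft_l1')
print(r.x,np.degrees(r.x[2]),np.round(f(r.x).reshape(-1,2),1))
f2=lambda S:f(S)[:14]; r2=least_squares(f2,r.x);print(r2.x)
f3=lambda S:f(S)[14:]; r3=least_squares(f3,r.x);print(r3.x)
S=r.x
for n in("top","side"):
  print(n,proj(n,w([(-8,85,66),(-8,-85,66),(-48,0,80)],S)))
im=cv2.imread("pics/side0.png")
for y in(72,98,-72,-98): print(y,(proj("side",w([(-8,y,66),(-8,y,12)],S))-[190,140])*4)
E
```

```text
[0.52910732 0.08769399 0.02110044] 1.2089660353336091 [[-1.  -0.3]
 [ 0.7 -0.3]
 [ 0.3 -0.3]
 [ 0.  -0.8]
 [ 0.   0. ]
 [ 0.6  0.8]
 [ 0.2  1. ]
 [-0.7 -1.4]
 [-0.6 -0.3]
 [ 0.5  0.4]]
[0.52914429 0.08799698 0.02200286]
[0.52880206 0.08600093 0.01526267]
top [[205.04450488 225.04902106]
 [272.96605955 225.59088752]
 [238.62894763 240.92887784]]
side [[222.78376633 191.91850913]
 [273.48734979 222.76287236]
 [233.79040301 208.72314048]]
72 [[145.41372667 216.36467818]
 [148.64089055 289.84305173]]
98 [[117.04363773 199.09667516]
 [120.96693619 272.10184861]]
-72 [[317.12534781 320.82223228]
 [315.67808559 396.81001758]]
-98 [[351.01003385 341.4236204 ]
 [348.54816067 417.83568434]]
```

```bash
R='{"linear":[-0.42,-0.67,0],"roll":0}'
python3 -m jog '[{"linear":[0,0,0],"roll":-0.9},{"linear":[0,0,0],"roll":-0.9},{"linear":[0,0,0],"roll":-0.9},{"linear":[0,0,0],"roll":-0.9},{"linear":[0,0,0],"roll":-0.9}]' 0 30
python3 -m jog '[{"linear":[-0.42,-0.67,0],"roll":0},{"linear":[-0.42,-0.67,0],"roll":0},{"linear":[-0.42,-0.67,0],"roll":0},{"linear":[-0.42,-0.67,0],"roll":0},{"linear":[-0.42,-0.67,0],"roll":0},{"linear":[-0.42,-0.67,0],"roll":0},{"linear":[-0.42,-0.67,0],"roll":0},{"linear":[-0.42,-0.67,0],"roll":0}]'
python3 -m jog '[{"linear":[-0.42,-0.67,0],"roll":0},{"linear":[-0.42,-0.67,0],"roll":0},{"linear":[-0.42,-0.67,0],"roll":0},{"linear":[-0.42,-0.67,0],"roll":0},{"linear":[-0.42,-0.67,0],"roll":0},{"linear":[-0.42,-0.67,0],"roll":0},{"linear":[-0.42,-0.67,0],"roll":0},{"linear":[-0.42,-0.67,0],"roll":0},{"linear":[0,0,0],"roll":0},{"linear":[0,0,0],"roll":0}]'
cat >> h.py <<'E'
S0=[0.5291,0.0877,0.0211]
def st():
    s=env.observe();d=np.array(s['position'])-[S0[0],S0[1],0];c,n=np.cos(S0[2]),np.sin(S0[2])
    r=np.array(s['tool_rot'])
    print('t',s['time_s'],'TCP stand mm',np.round([1e3*(c*d[0]+n*d[1]),1e3*(c*d[1]-n*d[0]),1e3*d[2]],1),'yaw-y err deg',round(np.degrees(np.arctan2(r[1,1],r[0,1])-S0[2])-90,2),'F',np.round(s['ft_force'],1),'w',round(s['grip_width']*1e3,1),'g',s['gripper_force'])
E
python3 - <<'E'
from h import *
st()
print(proj("wrist",w([(-48,0,80)],S0)))
cv2.imwrite("pics/w1.png",optics.get_image("wrist")[:,:,::-1])
E
```

```text
time_s: 0.52
position: [0.1997, 0.5123, 0.231]
tool_rot: [[-1.0, -0.025, -0.001], [-0.025, 1.0, -0.001], [0.001, -0.001, -1.0]]
ft_force: [0.6, -0.6, -0.2]
grip_width: 0.0428
gripper_force: 0.0
time_s: 1.18
position: [0.3391, 0.2994, 0.2312]
tool_rot: [[-1.0, -0.021, -0.0], [-0.021, 1.0, -0.0], [0.0, -0.0, -1.0]]
ft_force: [0.5, 0.2, -1.1]
grip_width: 0.0431
gripper_force: 0.0
time_s: 2.02
position: [0.4778, 0.0883, 0.2308]
tool_rot: [[-1.0, -0.018, -0.001], [-0.018, 1.0, 0.0], [0.001, 0.0, -1.0]]
ft_force: [-0.9, -0.1, -0.5]
grip_width: 0.0426
gripper_force: 0.0
t 2.0167 TCP stand mm [-51.3   1.7 230.8] yaw-y err deg -0.16 F [-0.9 -0.1 -0.5] w 42.6 g 0.0
[[277.62855513 196.72645554]]
```

View pics/w1.png

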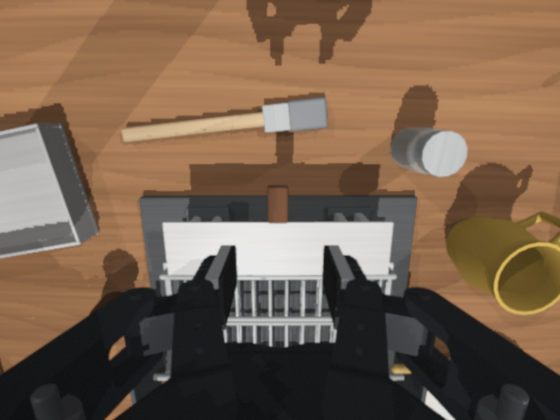

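The wrist view shows the tab centred at column 278, spanning rows 186–222. The projection put its pinch point at (277.6, 196.7), so the two agree within about 3 mm. Descending.

```bash
python3 -m jog '[{"linear":[-0.1,-0.04,0.5],"roll":0},{"linear":[0,0,0.7],"roll":0},{"linear":[0,0,0.7],"roll":0},{"linear":[0,0,0.7],"roll":0},{"linear":[0,0,0.7],"roll":0},{"linear":[0,0,0.5],"roll":0},{"linear":[0,0,0.37],"roll":0},{"linear":[0,0,0],"roll":0},{"linear":[0,0,0],"roll":0}]'
python3 -c "from h import *;st()"
python3 -m jog '[{"linear":[0,0,0],"roll":0},{"linear":[0,0,0],"roll":0},{"linear":[0,0,0],"roll":0},{"linear":[0,0,0],"roll":0},{"linear":[0,0,0],"roll":0},{"linear":[0,0,0],"roll":0}]' -1 30
python3 -c "from h import *;st()"
```

```text
time_s: 2.82
position: [0.481, 0.0887, 0.0646]
tool_rot: [[-1.0, -0.022, -0.001], [-0.022, 1.0, 0.0], [0.001, 0.0, -1.0]]
ft_force: [1.0, -0.2, 0.0]
grip_width: 0.0426
gripper_force: 0.0
t 2.8167 TCP stand mm [-48.1   2.   64.6] yaw-y err deg 0.07 F [ 1.  -0.2  0. ] w 42.6 g 0.0
time_s: 3.32
position: [0.482, 0.0867, 0.0659]
tool_rot: [[-1.0, -0.021, 0.002], [-0.021, 1.0, -0.002], [-0.002, -0.002, -1.0]]
ft_force: [-2.1, -8.0, 4.4]
grip_width: 0.0191
gripper_force: 34.6
t 3.3167 TCP stand mm [-47.1  -0.   65.9] yaw-y err deg 0.01 F [-2.1 -8.   4.4] w 19.1 g 34.60165321826935
```

Run:
```python
import numpy as np
t=np.linspace(0,2.9,30);p=83*np.c_[np.cos(t),-np.sin(t)]/40
print(np.round(np.diff(p,axis=0),2).tolist())
```

```text
[[-0.01, -0.21], [-0.03, -0.21], [-0.05, -0.2], [-0.07, -0.19], [-0.09, -0.19], [-0.11, -0.18], [-0.13, -0.17], [-0.14, -0.15], [-0.16, -0.14], [-0.17, -0.12], [-0.18, -0.1], [-0.19, -0.08], [-0.2, -0.07], [-0.2, -0.05], [-0.21, -0.02], [-0.21, -0.0], [-0.21, 0.02], [-0.2, 0.04], [-0.2, 0.06], [-0.19, 0.08], [-0.18, 0.1], [-0.17, 0.11], [-0.16, 0.13], [-0.15, 0.15], [-0.13, 0.16], [-0.12, 0.17], [-0.1, 0.18], [-0.08, 0.19], [-0.06, 0.2]]
```

```bash
python3 -m jog '[{"linear":[-0.01,-0.05,-0.21],"roll":0},{"linear":[-0.03,0,-0.21],"roll":0},{"linear":[-0.05,0,-0.2],"roll":0},{"linear":[-0.07,0,-0.19],"roll":0},{"linear":[-0.09,0,-0.19],"roll":0},{"linear":[-0.11,0,-0.18],"roll":0},{"linear":[-0.13,0,-0.17],"roll":0},{"linear":[-0.14,0,-0.15],"roll":0},{"linear":[-0.16,0,-0.14],"roll":0},{"linear":[-0.17,0,-0.12],"roll":0},{"linear":[0,0,0],"roll":0}]'
python3 - <<'E'
from h import *
st()
E
```

```text
time_s: 4.23
position: [0.5205, 0.0871, 0.1358]
tool_rot: [[-1.0, -0.021, -0.0], [-0.021, 1.0, 0.001], [0.0, 0.001, -1.0]]
ft_force: [-1.5, 4.4, -2.3]
grip_width: 0.0191
gripper_force: 33.3
t 4.2333 TCP stand mm [ -8.6  -0.4 135.8] yaw-y err deg -0.01 F [-1.5  4.4 -2.3] w 19.1 g 33.2869416475296
```

```bash
python3 -m jog '[{"linear":[-0.18,0,-0.1],"roll":0},{"linear":[-0.19,0,-0.08],"roll":0},{"linear":[-0.2,0,-0.07],"roll":0},{"linear":[-0.2,0,-0.05],"roll":0},{"linear":[-0.21,0,-0.02],"roll":0},{"linear":[-0.21,0,0],"roll":0},{"linear":[-0.21,0,0.02],"roll":0},{"linear":[-0.2,0,0.04],"roll":0},{"linear":[-0.2,0,0.06],"roll":0},{"linear":[-0.19,0,0.08],"roll":0},{"linear":[-0.18,0,0.1],"roll":0},{"linear":[0,0,0],"roll":0}]'
python3 -c "from h import *;st()"
python3 -m jog '[{"linear":[-0.17,0,0.11],"roll":0},{"linear":[-0.16,0,0.13],"roll":0},{"linear":[-0.15,0,0.15],"roll":0},{"linear":[-0.13,0,0.16],"roll":0},{"linear":[-0.12,0,0.17],"roll":0},{"linear":[-0.05,0,0.09],"roll":0},{"linear":[-0.05,0,0.09],"roll":0},{"linear":[-0.04,0,0.09],"roll":0},{"linear":[0,0,0],"roll":0}]'
python3 -c "from h import *;st()"
```

```text
time_s: 5.23
position: [0.6092, 0.0889, 0.1379]
tool_rot: [[-1.0, -0.021, 0.006], [-0.021, 1.0, 0.001], [-0.006, 0.001, -1.0]]
ft_force: [1.3, 4.6, 8.1]
grip_width: 0.019
gripper_force: 31.7
t 5.2333 TCP stand mm [ 80.1  -0.5 137.9] yaw-y err deg -0.0 F [1.3 4.6 8.1] w 19.0 g 31.680383384227753
time_s: 5.98
position: [0.6454, 0.0896, 0.0994]
tool_rot: [[-1.0, -0.021, 0.011], [-0.021, 1.0, 0.001], [-0.011, 0.001, -1.0]]
ft_force: [8.6, 5.5, 8.9]
grip_width: 0.0191
gripper_force: 43.3
t 5.9833 TCP stand mm [116.4  -0.5  99.4] yaw-y err deg -0.01 F [8.6 5.5 8.9] w 19.1 g 43.30379247665405
```

```bash
python3 -m jog '[{"linear":[0,0,0.08],"roll":0},{"linear":[0,0,0.08],"roll":0},{"linear":[0,0,0.08],"roll":0},{"linear":[0,0,0.08],"roll":0},{"linear":[0,0,0],"roll":0}]'
python3 -m jog '[{"linear":[0,0,0.06],"roll":0},{"linear":[0,0,0.06],"roll":0},{"linear":[0,0,0],"roll":0},{"linear":[0,0,0],"roll":0}]'
python3 -c "from h import *;st();cv2.imwrite('pics/s2.png',cv2.resize(optics.get_image('side')[110:290,150:400,::-1],None,fx=3,fy=3,interpolation=2))"
```

```text
time_s: 6.4
position: [0.6485, 0.0897, 0.0887]
tool_rot: [[-1.0, -0.02, 0.02], [-0.02, 1.0, 0.001], [-0.02, 0.001, -1.0]]
ft_force: [19.5, 7.0, 13.0]
grip_width: 0.019
gripper_force: 48.4
time_s: 6.73
position: [0.6491, 0.0897, 0.0845]
tool_rot: [[-1.0, -0.021, 0.022], [-0.021, 1.0, 0.001], [-0.022, 0.0, -1.0]]
ft_force: [22.3, 8.3, 12.9]
grip_width: 0.0193
gripper_force: 50.6
t 6.7333 TCP stand mm [120.   -0.6  84.5] yaw-y err deg -0.02 F [22.3  8.3 12.9] w 19.3 g 50.61228811740875
```

View pics/s2.png

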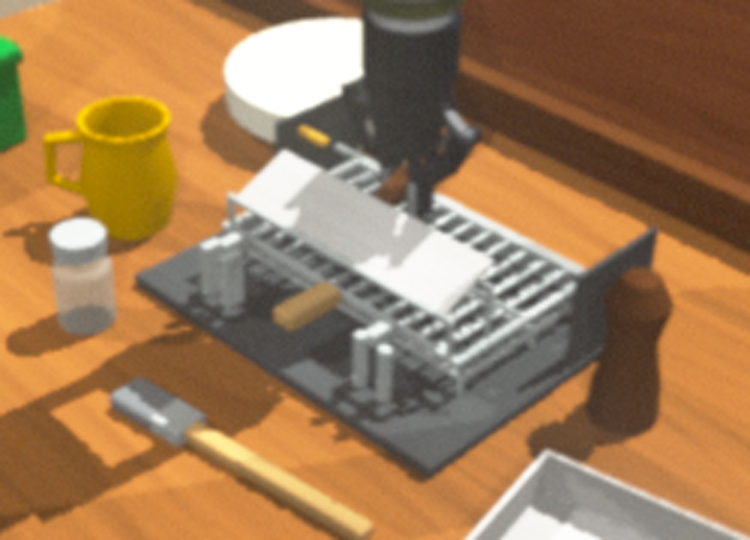

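The cover is almost over but its flap still looks raised. Its far-edge corners are at crop (288,150) and (490,262), and the tool is being pushed in +x. I'll work out the cover angle from those corners.

Run:
```python
from h import *
for t in(2.2,2.3,2.4,2.5,2.6,2.7,2.8,2.9):
  print(t,np.round(((proj("side",w([(35-60*np.cos(t),y,80+60*np.sin(t)) for y in(115,-115)],S0))-[150,110])*3)).tolist())
print(np.round(((proj("side",w([(35,y,80) for y in(115,-115)],S0))-[150,110])*3)).tolist())
```

```text
2.2 [[264.0, 131.0], [477.0, 242.0]]
2.3 [[269.0, 133.0], [481.0, 244.0]]
2.4 [[273.0, 136.0], [484.0, 247.0]]
2.5 [[276.0, 139.0], [487.0, 250.0]]
2.6 [[279.0, 143.0], [490.0, 254.0]]
2.7 [[282.0, 147.0], [492.0, 258.0]]
2.8 [[284.0, 152.0], [493.0, 263.0]]
2.9 [[285.0, 157.0], [494.0, 269.0]]
[[234.0, 197.0], [441.0, 316.0]]
```

```bash
python3 -m jog '[{"linear":[-0.06,0,0.04],"roll":0},{"linear":[-0.06,0,0.04],"roll":0},{"linear":[0,0,0.05],"roll":0},{"linear":[0,0,0],"roll":0}]'
python3 -m jog '[{"linear":[0,0,0.06],"roll":0},{"linear":[0,0,0.06],"roll":0},{"linear":[0,0,0],"roll":0},{"linear":[0,0,0],"roll":0}]'
python3 -c "from h import *;st();cv2.imwrite('pics/s3.png',cv2.resize(optics.get_image('side')[110:290,150:400,::-1],None,fx=3,fy=3,interpolation=2))"
```

```text
time_s: 7.12
position: [0.6506, 0.0898, 0.0768]
tool_rot: [[-1.0, -0.021, 0.012], [-0.021, 1.0, 0.001], [-0.012, 0.001, -1.0]]
ft_force: [11.9, 5.9, 8.7]
grip_width: 0.0194
gripper_force: 52.3
time_s: 7.45
position: [0.6508, 0.0897, 0.0722]
tool_rot: [[-1.0, -0.021, 0.013], [-0.021, 1.0, 0.0], [-0.013, 0.0, -1.0]]
ft_force: [12.1, 5.4, 7.4]
grip_width: 0.0194
gripper_force: 54.1
t 7.45 TCP stand mm [121.7  -0.6  72.2] yaw-y err deg 0.02 F [12.1  5.4  7.4] w 19.4 g 54.06368315219879
```

View pics/s3.png

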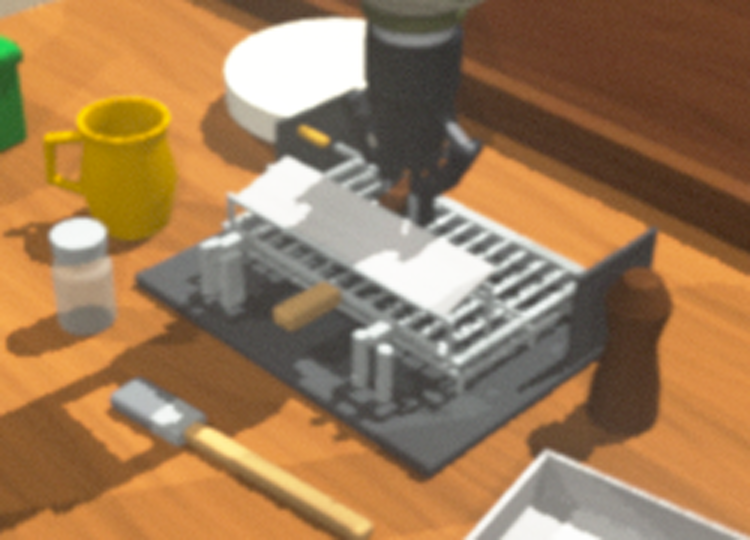

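The cover's far corners are now at about (288,156) and (493,268), which matches 2.9 rad, so it is on its stop. I'll release, raise the tool, and go back over the front to look at the catches.

```bash
python3 -m jog '[{"linear":[0,0,0],"roll":0},{"linear":[0,0,0],"roll":0},{"linear":[0,0,0],"roll":0},{"linear":[0,0,-0.3],"roll":0},{"linear":[0,0,-0.7],"roll":0},{"linear":[0,0,-0.7],"roll":0},{"linear":[0,0,-0.7],"roll":0},{"linear":[0,0,-0.7],"roll":0},{"linear":[0,0,-0.7],"roll":0},{"linear":[0.4,0,0],"roll":0}]' 0
python3 -m jog '[{"linear":[0.7,0,0],"roll":0},{"linear":[0.7,0,0],"roll":0},{"linear":[0.7,0,0],"roll":0},{"linear":[0.7,0,0],"roll":0},{"linear":[0.7,0,0],"roll":0},{"linear":[0.7,0,0],"roll":0},{"linear":[0,0,0],"roll":0},{"linear":[0,0,0],"roll":0},{"linear":[0,0,0],"roll":0}]'
python3 - <<'E'
from h import *
st();im=optics.get_image("wrist")[:,:,::-1]
for s in(1,-1):
  print(proj("wrist",w([(-8,85*s+d,66) for d in(13,-13)]+[(-28,0,45)],S0)).round(1).tolist())
cv2.imwrite("pics/w4.png",cv2.resize(im[150:310,140:420],None,fx=2.8,fy=2.8,interpolation=2))
E
```

```text
time_s: 8.33
position: [0.6332, 0.0883, 0.2261]
tool_rot: [[-1.0, -0.02, 0.01], [-0.02, 1.0, -0.001], [-0.01, -0.001, -1.0]]
ft_force: [0.1, 0.6, 0.7]
grip_width: 0.0425
gripper_force: 0.0
time_s: 9.08
position: [0.4629, 0.0852, 0.2208]
tool_rot: [[-1.0, -0.021, 0.001], [-0.021, 1.0, -0.0], [-0.001, -0.0, -1.0]]
ft_force: [0.3, -0.1, 0.2]
grip_width: 0.0431
gripper_force: 0.0
t 9.0833 TCP stand mm [-66.2  -1.1 220.8] yaw-y err deg -0.03 F [ 0.3 -0.1  0.2] w 43.1 g 0.0
[[374.7, 247.0], [349.8, 247.0], [280.4, 222.4]]
[[211.1, 246.9], [186.2, 246.8], [280.4, 222.4]]
```

View pics/w4.png

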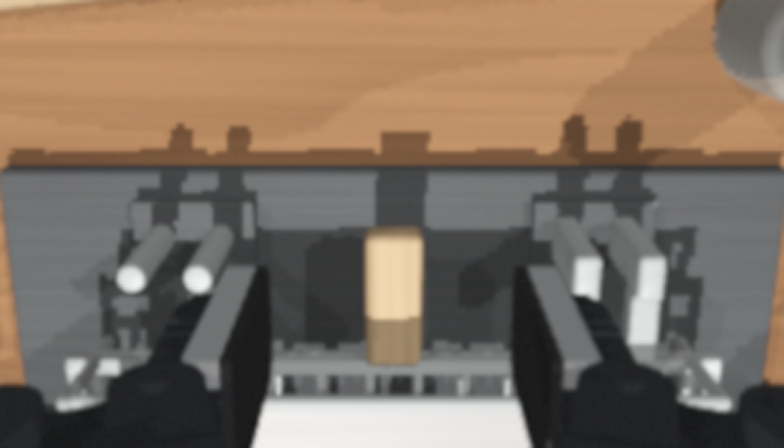

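The wrist view shows the round pegs at crop (131,278) and (198,278), so the peg catch is at stand y −85. The flat paddles are at (586,275) and (650,275), so they are at y +85. The handle is in the middle, at column 394. The y agreement is within 1 mm and x reads about 2 mm farther. Going to the peg catch.

```bash
python3 -m jog '[{"linear":[-0.5,-0.7,0],"roll":0},{"linear":[-0.5,-0.7,0],"roll":0},{"linear":[-0.5,-0.75,0],"roll":0},{"linear":[0,0,0.6],"roll":0},{"linear":[0,0,0.7],"roll":0},{"linear":[0,0,0.7],"roll":0},{"linear":[0,0,0.7],"roll":0},{"linear":[0,0,0.6],"roll":0},{"linear":[0,0,0],"roll":0},{"linear":[0,0,0],"roll":0},{"linear":[0,0,0],"roll":0}]' 0.125
python3 - <<'E'
from h import *
st();print(proj("wrist",w([(-6,-85+d,66) for d in(13,-13)],S0)).round(1).tolist())
E
```

```text
time_s: 10.05
position: [0.5253, 0.0004, 0.0896]
tool_rot: [[-1.0, -0.021, 0.002], [-0.021, 1.0, -0.0], [-0.002, -0.0, -1.0]]
ft_force: [-0.8, 0.1, 0.4]
grip_width: 0.0483
gripper_force: 0.0
t 10.05 TCP stand mm [ -5.6 -87.2  89.6] yaw-y err deg -0.01 F [-0.8  0.1  0.4] w 48.3 g 0.0
[[305.6, 241.0], [260.5, 241.0]]
```

Positioned as computed. Descending another 51 mm, then squeezing.

```bash
python3 -m jog '[{"linear":[0,0,0.3],"roll":0},{"linear":[0,0,0.3],"roll":0},{"linear":[0,0,0.3],"roll":0},{"linear":[0,0,0.3],"roll":0},{"linear":[0,0,0.08],"roll":0},{"linear":[0,0,0],"roll":0},{"linear":[0,0,0],"roll":0}]'
python3 -m jog '[{"linear":[0,-0.02,0],"roll":0},{"linear":[0,-0.04,0],"roll":0},{"linear":[0,-0.04,0],"roll":0},{"linear":[0,0,0],"roll":0},{"linear":[0,0,0],"roll":0},{"linear":[0,0,0],"roll":0},{"linear":[0,0,0],"roll":0},{"linear":[0,0,0],"roll":0}]' -1 40
python3 -c "from h import *;st()"
```

```text
time_s: 10.63
position: [0.5249, 0.0005, 0.0385]
tool_rot: [[-1.0, -0.021, 0.002], [-0.021, 1.0, -0.0], [-0.002, -0.001, -1.0]]
ft_force: [-0.0, -0.3, -0.1]
grip_width: 0.0482
gripper_force: 0.0
time_s: 11.3
position: [0.525, -0.0041, 0.0392]
tool_rot: [[-1.0, -0.021, 0.003], [-0.021, 1.0, -0.001], [-0.003, -0.002, -1.0]]
ft_force: [-2.5, -3.6, 13.1]
grip_width: 0.0225
gripper_force: 40.3
t 11.3 TCP stand mm [ -6.1 -91.7  39.2] yaw-y err deg -0.02 F [-2.5 -3.6 13.1] w 22.5 g 40.313653349876404
```

```bash
python3 -m jog '[{"linear":[0,0,0],"roll":0},{"linear":[0,0,0],"roll":0},{"linear":[0,0,0],"roll":0},{"linear":[0,0,0],"roll":0},{"linear":[0,0,-0.5],"roll":0},{"linear":[0,0,-0.6],"roll":0},{"linear":[0,0,-0.6],"roll":0},{"linear":[0,0,-0.5],"roll":0}]' 0.125
python3 -m jog '[{"linear":[0,0.62,0],"roll":0},{"linear":[0,0.62,0],"roll":0},{"linear":[0,0.63,0],"roll":0},{"linear":[0,0.63,0],"roll":0},{"linear":[0,0.63,0],"roll":0},{"linear":[0,0.63,0],"roll":0},{"linear":[0,0.62,0],"roll":0},{"linear":[0,0,0.5],"roll":0},{"linear":[0,0,0.4],"roll":0},{"linear":[0,0,0],"roll":0},{"linear":[0,0,0],"roll":0}]'
python3 - <<'E'
from h import *
st();print(proj("wrist",w([(-6,85+d,66) for d in(13,-13)],S0)).round(1).tolist())
E
```

```text
time_s: 11.97
position: [0.5244, -0.0033, 0.1268]
tool_rot: [[-1.0, -0.021, 0.001], [-0.021, 1.0, -0.0], [-0.001, -0.0, -1.0]]
ft_force: [0.9, -0.9, 0.3]
grip_width: 0.048
gripper_force: 0.0
time_s: 12.88
position: [0.5203, 0.1718, 0.089]
tool_rot: [[-1.0, -0.021, -0.002], [-0.021, 1.0, -0.0], [0.002, -0.0, -1.0]]
ft_force: [-0.4, -0.2, 0.6]
grip_width: 0.048
gripper_force: 0.0
t 12.8833 TCP stand mm [-7.  84.3 89. ] yaw-y err deg -0.01 F [-0.4 -0.2  0.6] w 48.0 g 0.0
[[303.0, 243.7], [258.0, 243.7]]
```

```bash
python3 -m jog '[{"linear":[0,0,0.3],"roll":0},{"linear":[0,0,0.3],"roll":0},{"linear":[0,0,0.3],"roll":0},{"linear":[0,0,0.3],"roll":0},{"linear":[0,0,0.06],"roll":0},{"linear":[0,0,0],"roll":0},{"linear":[0,0,0],"roll":0}]'
python3 -m jog '[{"linear":[0,-0.03,0],"roll":0},{"linear":[0,-0.05,0],"roll":0},{"linear":[0,-0.05,0],"roll":0},{"linear":[0,0,0],"roll":0},{"linear":[0,0,0],"roll":0},{"linear":[0,0,0],"roll":0},{"linear":[0,0,0],"roll":0},{"linear":[0,0,0],"roll":0}]' -1 40
python3 -c "from h import *;st()"
```

```text
time_s: 13.47
position: [0.5212, 0.1717, 0.04]
tool_rot: [[-1.0, -0.021, 0.001], [-0.021, 1.0, 0.0], [-0.001, 0.0, -1.0]]
ft_force: [0.4, -0.5, -0.0]
grip_width: 0.0481
gripper_force: 0.0
time_s: 14.13
position: [0.5213, 0.1659, 0.0407]
tool_rot: [[-1.0, -0.02, 0.002], [-0.02, 1.0, -0.001], [-0.002, -0.001, -1.0]]
ft_force: [-3.8, -6.2, 11.7]
grip_width: 0.0225
gripper_force: 41.5
t 14.1333 TCP stand mm [-6.1 78.3 40.7] yaw-y err deg -0.04 F [-3.8 -6.2 11.7] w 22.5 g 41.47981630638242
```

Both catches read 22.5 mm wide under grip, about 1.5–2.5 mm less than their fully squeezed widths, so I take them as fully in. On to the handle.

```bash
python3 -m jog '[{"linear":[0,0,0],"roll":0},{"linear":[0,0,0],"roll":0},{"linear":[0,0,0],"roll":0},{"linear":[0,0,0],"roll":0},{"linear":[0,0,-0.5],"roll":0},{"linear":[0,0,-0.6],"roll":0},{"linear":[0,0,-0.5],"roll":0},{"linear":[0,0,0],"roll":0}]' 0.125
python3 -m jog '[{"linear":[-0.05,-0.49,0],"roll":0},{"linear":[-0.05,-0.49,0],"roll":0},{"linear":[-0.05,-0.49,0],"roll":0},{"linear":[-0.05,-0.49,0],"roll":0},{"linear":[0,0,0],"roll":0},{"linear":[0,0,0],"roll":0}]' 0
python3 - <<'E'
from h import *
st();im=optics.get_image("wrist")[:,:,::-1];cv2.imwrite("pics/w5.png",im)
print(proj("wrist",w([(-18,0,50),(2,0,52),(-6,-85,66),(-6,85,66)],S0)).round(1).tolist())
E
```

```text
time_s: 14.8
position: [0.5224, 0.1669, 0.1065]
tool_rot: [[-1.0, -0.021, 0.007], [-0.021, 1.0, 0.001], [-0.007, 0.0, -1.0]]
ft_force: [0.9, 0.7, 1.2]
grip_width: 0.0479
gripper_force: 0.0
time_s: 15.3
position: [0.5303, 0.0879, 0.1024]
tool_rot: [[-1.0, -0.019, -0.001], [-0.019, 1.0, 0.0], [0.001, 0.0, -1.0]]
ft_force: [-0.3, 1.1, 0.4]
grip_width: 0.0427
gripper_force: 0.0
t 15.3 TCP stand mm [  1.2   0.2 102.4] yaw-y err deg -0.11 F [-0.3  1.1  0.4] w 42.7 g 0.0
[[277.9, 198.0], [277.9, 228.0], [139.7, 223.0], [416.0, 223.1]]
```

View pics/w5.png

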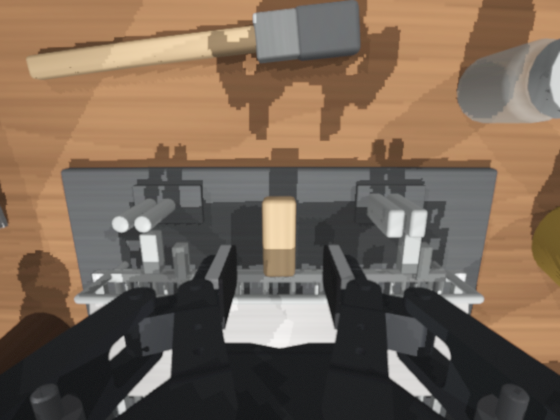

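The wrist view shows both catches squeezed: the pegs are at columns 121 and 143, and the paddles at 394 and 418. That is about 14 mm between centres in each. The handle's end is at (280,197) against a predicted (278,198). Now to grip the handle.

```bash
python3 -m jog '[{"linear":[0,0.02,0.4],"roll":0},{"linear":[0,0,0.5],"roll":0},{"linear":[0,0,0.5],"roll":0},{"linear":[0,0,0.4],"roll":0},{"linear":[0,0,0],"roll":0},{"linear":[0,0,0],"roll":0}]'
python3 -m jog '[{"linear":[0,0,0],"roll":0},{"linear":[0,0,0],"roll":0},{"linear":[0,0,0],"roll":0},{"linear":[0,0,0],"roll":0},{"linear":[0,0,0],"roll":0},{"linear":[0,0,0],"roll":0}]' -1 60
python3 - <<'E'
from h import *
st()
t=np.linspace(0,1.2,25);p=200*np.c_[np.cos(t),-np.sin(t)]/40
print(np.round(np.diff(p,axis=0),2).tolist())
E
```

```text
time_s: 15.85
position: [0.5299, 0.09, 0.0306]
tool_rot: [[-1.0, -0.022, -0.002], [-0.022, 1.0, 0.0], [0.002, 0.0, -1.0]]
ft_force: [0.4, -0.8, 0.5]
grip_width: 0.0429
gripper_force: 0.0
time_s: 16.35
position: [0.5309, 0.0876, 0.0324]
tool_rot: [[-1.0, -0.021, 0.002], [-0.021, 1.0, -0.003], [-0.002, -0.003, -1.0]]
ft_force: [-1.9, -12.1, 3.3]
grip_width: 0.021
gripper_force: 60.5
t 16.35 TCP stand mm [ 1.8 -0.2 32.4] yaw-y err deg 0.0 F [ -1.9 -12.1   3.3] w 21.0 g 60.544445514678955
[[-0.01, -0.25], [-0.02, -0.25], [-0.03, -0.25], [-0.04, -0.25], [-0.06, -0.24], [-0.07, -0.24], [-0.08, -0.24], [-0.09, -0.23], [-0.1, -0.23], [-0.11, -0.22], [-0.13, -0.22], [-0.14, -0.21], [-0.15, -0.2], [-0.16, -0.2], [-0.17, -0.19], [-0.17, -0.18], [-0.18, -0.17], [-0.19, -0.16], [-0.2, -0.15], [-0.21, -0.14], [-0.21, -0.13], [-0.22, -0.12], [-0.23, -0.11], [-0.23, -0.1]]
```

```bash
python3 -m jog '[{"linear":[-0.01,-0.06,-0.25],"roll":0},{"linear":[-0.02,0,-0.25],"roll":0},{"linear":[-0.03,0,-0.25],"roll":0},{"linear":[-0.04,0,-0.25],"roll":0},{"linear":[-0.06,0,-0.24],"roll":0},{"linear":[-0.07,0,-0.24],"roll":0},{"linear":[-0.08,0,-0.24],"roll":0},{"linear":[-0.09,0,-0.23],"roll":0},{"linear":[0,0,0],"roll":0}]'
python3 -c "from h import *;st()"
```

```text
time_s: 17.1
position: [0.548, 0.0878, 0.111]
tool_rot: [[-1.0, -0.021, 0.005], [-0.021, 1.0, 0.001], [-0.005, 0.001, -1.0]]
ft_force: [7.6, 2.3, -9.8]
grip_width: 0.0204
gripper_force: 59.3
t 17.1 TCP stand mm [ 18.9  -0.3 111. ] yaw-y err deg -0.0 F [ 7.6  2.3 -9.8] w 20.4 g 59.25830662250519
```

```bash
python3 -m jog '[{"linear":[-0.1,0,-0.23],"roll":0},{"linear":[-0.11,0,-0.22],"roll":0},{"linear":[-0.13,0,-0.22],"roll":0},{"linear":[-0.14,0,-0.21],"roll":0},{"linear":[-0.15,0,-0.2],"roll":0},{"linear":[-0.16,0,-0.2],"roll":0},{"linear":[-0.17,0,-0.19],"roll":0},{"linear":[-0.17,0,-0.18],"roll":0},{"linear":[0,0,0],"roll":0}]'
python3 -c "from h import *;st()"
python3 -m jog '[{"linear":[-0.18,0,-0.17],"roll":0},{"linear":[-0.19,0,-0.16],"roll":0},{"linear":[-0.2,0,-0.15],"roll":0},{"linear":[-0.21,0,-0.14],"roll":0},{"linear":[-0.21,0,-0.13],"roll":0},{"linear":[-0.22,0,-0.12],"roll":0},{"linear":[-0.23,0,-0.11],"roll":0},{"linear":[-0.23,0,-0.1],"roll":0},{"linear":[0,0,0],"roll":0},{"linear":[0,0,0],"roll":0},{"linear":[0,0,0],"roll":0},{"linear":[0,0,0],"roll":0}]'
python3 -c "from h import *;st();cv2.imwrite('pics/s6.png',cv2.resize(optics.get_image('side')[80:290,150:400,::-1],None,fx=2.8,fy=2.8,interpolation=2))"
```

```text
time_s: 17.85
position: [0.5926, 0.0887, 0.1757]
tool_rot: [[-1.0, -0.021, 0.002], [-0.021, 1.0, 0.001], [-0.002, 0.001, -1.0]]
ft_force: [5.6, 3.0, -9.5]
grip_width: 0.0209
gripper_force: 60.3
t 17.85 TCP stand mm [ 63.5  -0.4 175.7] yaw-y err deg -0.01 F [ 5.6  3.  -9.5] w 20.9 g 60.349355936050415
time_s: 18.85
position: [0.6577, 0.0899, 0.2172]
tool_rot: [[-1.0, -0.021, -0.002], [-0.021, 1.0, 0.001], [0.002, 0.001, -1.0]]
ft_force: [2.0, 3.5, -13.1]
grip_width: 0.0205
gripper_force: 59.2
t 18.85 TCP stand mm [128.6  -0.5 217.2] yaw-y err deg 0.0 F [  2.    3.5 -13.1] w 20.5 g 59.24257814884186
```

View pics/s6.png

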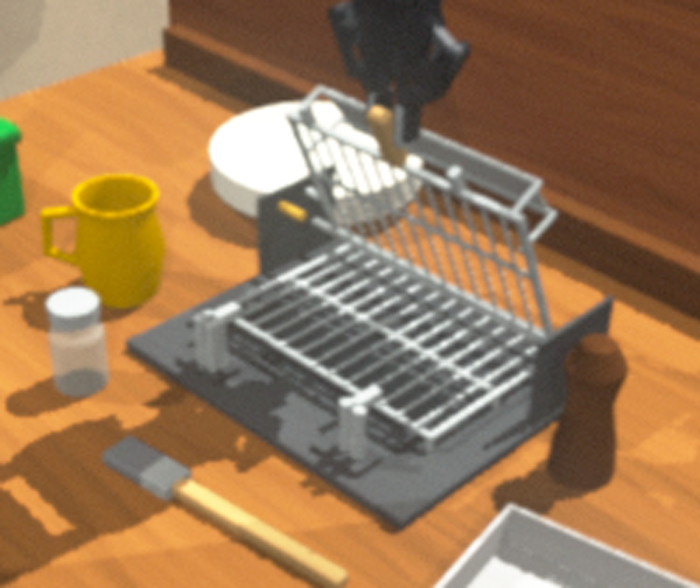

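The side view shows the top grid wide open, with its handle in the gripper at (395,135). The cover lies back behind it, both catches are squeezed, and the bystanders look where they were. The tool position corresponds to about 1.2 rad. Handing in.

```bash
python3 -c "
from h import *
st();print(np.round(env.observe()['qvel'],2));print(env.close_job())"
```

```text
t 18.9 TCP stand mm [128.6  -0.5 217.3] yaw-y err deg 0.01 F [  2.7   3.9 -14.2] w 20.8 g 59.18065309524536
[ 0.02  0.13 -0.37  0.08  0.07 -0.03]
the job is handed in; nothing more can be done
None
```

I handed the job in at 18.9 s with the top grid held open by the gripper at about 1.2 rad (69°), the cover back on its stop, both catches squeezed (peg first) and the bystanders apparently unmoved; no verdict was returned.

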